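Close up the washed canisters by the oven

TASK

The canisters are back from the dishwasher, dry and still open: put each lid lying on the counter back on the canister it belongs to, the three round ones matched by size and the oblong one on the oblong canister, every lid lying flat and fully home on its rim. Leave the canisters upright where they stand, and do not disturb the timer or the mug.

Things in the scene. Friction and masses are not known exactly. Their poses are not given: they have to be found in the camera images.
- lid_small_knob (a point): Smallest round lid: flat steel disc 86 mm across, 4 mm thick, on a grey bung 65 mm across, 10 mm deep, bevelled below; black upright cylindrical knob 26 mm across, 28 mm tall, in the middle of its top; 90 g. The point is the knob's centre: 14 mm above the disc's top, 28 mm above the bung's underside (on which it lies), 18 mm above the rim when home. z is up.
- lid_medium_knob (a point): Middle round lid: flat steel disc 108 mm across, 4 mm thick, on a grey bung 87 mm across, 10 mm deep, bevelled below; black upright cylindrical knob 26 mm across, 28 mm tall, in the middle of its top; 140 g. The point is the knob's centre: 14 mm above the disc's top, 28 mm above the bung's underside (on which it lies), 18 mm above the rim when home. z is up.
- lid_large_knob (a point): Largest round lid: flat steel disc 132 mm across, 4 mm thick, on a grey bung 111 mm across, 10 mm deep, bevelled below; black upright cylindrical knob 26 mm across, 28 mm tall, in the middle of its top; 200 g. The point is the knob's centre: 14 mm above the disc's top, 28 mm above the bung's underside (on which it lies), 18 mm above the rim when home. z is up.
- lid_oblong_bar (a point): Oblong lid: flat steel plate 122 x 86 x 4 mm on a grey bung 101 x 65 mm, 10 mm deep; on top a black handle bar 70 mm long (x, the long side), 12 mm thick (y), from 14 to 28 mm above the plate, on a foot at each end; 140 g. The point is mid-handle, 14 mm above the plate's top, 28 mm above the bung's underside (on which it lies), 18 mm above the rim when home. z is up.
- can_small_rim (a point): Smallest open round canister: stainless steel, empty, upright, 80 mm outside diameter, 75 mm high, wall 3 mm, 260 g, loose. The point is the centre of the mouth, level with the rim; z is up. Its lid's bung has 4.5 mm of play all round in the mouth.
- can_medium_rim (a point): Middle open round canister: stainless steel, empty, upright, 102 mm outside diameter, 95 mm high, wall 3 mm, 380 g, loose. The point is the centre of the mouth, level with the rim; z is up. Its lid's bung has 4.5 mm of play all round in the mouth.
- can_large_rim (a point): Largest open round canister: stainless steel, empty, upright, 126 mm outside diameter, 115 mm high, wall 3 mm, 550 g, loose. The point is the centre of the mouth, level with the rim; z is up. Its lid's bung has 4.5 mm of play all round in the mouth.
- can_oblong_rim (a point): Open oblong canister: stainless steel, empty, upright, 116 (x) x 80 (y) mm outside, 60 mm high, wall 3 mm, 320 g, loose. The point is the centre of the mouth, level with the rim; x along its long side, z up. The lid goes on either way round; its bung has 4.5 mm of play on each side.
- timer_center (a point): Round white kitchen timer, 50 mm across, 41 mm tall, standing among the lids and canisters; not to be disturbed. The point is on its axis, 18 mm up.
- mug_center (a point): White ceramic mug, 80 mm across, 92 mm tall, with a handle, standing to the robot's left; not to be disturbed. The point is on its axis, 46 mm up.
Mind the look-alikes: they are no part of the job. Leave any pink or purple look-alike of the part that bears lid_small_knob alone. What is shaped like the part that bears can_oblong_rim but green or red is not meant.

How it is judged:
By the outcome, as a careful person would: the job done as asked, in the order asked, and still so for the second after the job is handed in, with the robot touching nothing.
It also fails if it takes over 93 s, if anything falls off the work surface, if the arm or the gripper's body presses on something with over 40 N, if the wrist force passes 120 N, or if a joint passes its speed limit or range.

ROBOT

A 6-joint arm with a two-finger parallel gripper is mounted at the origin on the work surface. World frame = base frame: x ahead of the robot, y to its left, z up, the work surface at z = 0. Lengths are in m, angles in rad, forces in N, time in s.
With the tool pointing down it reaches from about 0.375 to 0.975 m from the base axis. Payload 3.8 kg.
Tool frame: the origin (TCP) lies at the very end of the fingers, on their centre line; the grasp point (between the pads) lies 19 mm behind it; z points along the fingers, y is the direction in which the jaws open and shut (so a half turn about z gives the same grasp; the last joint's range is limited). The gripper opens to 85 mm and grips with 20 to 120 N. Pads are 22 mm wide; open, the fingers measure 114 mm over their backs; the gripper's body (76 mm by 85 mm) begins 54 mm behind the grasp point. The pads swing forward as they close: fully open they stand 13 mm farther back than shut.
Start: joints at [1.071, 0.264, 1.604, -0, 1.274, -0.037], TCP at [0.301, 0.604, 0.231] pointing down, gripper open.
Joint ranges: [-2.63, 2.63], [-0.94, 2.18], [0.31, 2.57], [-1.31, 4.45], [0, 2.66], [-2.55, 2.55]. Speed limits (rad/s): [2.57, 2.57, 3.14, 3.14, 3.14, 3.14].

INTERFACE

Orientations are given as a rotation vector (axis times angle).
In Python, from workcell import status, read_camera, camera_info, order gives the robot as it stands.
- The arm moves only by the tool move_arm, never from a script. Its argument "deltas" is a list of rows, each a list of 3 entries, a list of its own where there are three numbers: the turn, a rotation vector about the world's x, y, z as a fraction of full scale, then the shift along the world's x, y, z as a fraction of full scale, then the closure, from -1 (fully open) to 1 (shut), so that 0 is half open. A call has 1 to 20 rows; each row is the pose to reach, as a shift and turn from the pose commanded when the call began; what a row does not reach only later rows make up. Full scale, the value 1, is 0.1 m for a shift and pi/2 rad for a turn. A row lasts 1/8 s, in which the tool goes at most 62.5 mm and 10.7 degrees, less where a joint would pass 70% of its speed; a pose out of reach is approached as far as the arm can. A call with a number of a shift or a turn outside -1 to 1 is refused whole. A call with a gripper value outside its range is refused whole. The fingers move at their own pace and stop on an object; "grip_force" is the grip in N (left out, the last holds). Time passes only in rows, so rows that repeat a pose let the fingers close. It gives the time, the measured TCP pose, the force and the opening at its end, in the units of the state.
- status.read_state(): the state, without advancing time (a new reading comes with each control period).
- read_camera(name): name is "side" or "top"; returns (picture, depth): 420x560x3 uint8, red, green, blue; 420x560 float32, m along the optical axis (not along the pixel's ray), 0 where there is no reading.
- camera_info(name): a dict with "K" (3x3 intrinsics, pixels), "D" ([k1, k2, p1, p2, k3] as OpenCV has them; the pictures are not rectified), "R" (3x3) and "t" (3): a world point X has camera coordinates R X + t. Camera axes: x right, y down, z forward; pixel columns grow to the right and rows downward; lengths in m; the calibration is good to about 2 mm. A picture is of the moment at which its call begins. camera_info takes no time and is no camera call.
- order.finish_job(): hands the job in, once; it reports no verdict.
The state is a dict: "time": time; "q": joint angles; "joint_vel": joint speeds; "joint_torque": joint torques, N m; "tool_pos": TCP position; "tcp_rot": TCP orientation; "wrist_force": force on the tool from outside, world axes, zero at the start; "torque": the same for the moment, N m; "width": opening from 0.0 (shut) to 1.0 (fully open).
Only numpy, scipy, OpenCV 4.12 (cv2) and the standard library are available. Lean on these libraries where they do the work, as an engineer would, in place of code of your own. Each camera call takes 0.05 s, during which the arm holds its last target. There are 200 camera calls.

## Working session

There is one attempt and no reset: what is moved stays moved. The work goes in short steps, Python scripts to look and compute and a tool call to move; the robot and the scene stay as the last step left them, time stands still between calls to the robot, and variables do not carry over. Pictures are saved under pics/ and viewed, about 12 in all and at most 16, crops included, and the job is handed in when it is done.

Besides the shell and the picture viewer there is one more tool, called after "Request:" by a JSON object that holds its "api" and its "payload", one argument or row to a line. move_arm: Moves the arm, as the interface text tells. Its arguments: {"type":"object","properties":{"deltas":{"type":"array","items":{"type":"array"}},"grip_force":{"type":"number"}},"required":["deltas"]}

```bash
mkdir -p pics; ls
python3 - <<'E'
from workcell import status, read_camera, camera_info
import cv2,numpy as np
print(status.read_state())
for n in("top","side"):
    i,d=read_camera(n); np.savez(f"pics/{n}0.npz",i=i,d=d); cv2.imwrite(f"pics/{n}0.png",i[:,:,::-1]); print(n,camera_info(n))
E
```

```text
pics
{'time': 0.0, 'q': array([ 1.07109113e+00,  2.64723226e-01,  1.60539175e+00,  2.95727682e-05,
        1.27366170e+00, -3.69186346e-02]), 'joint_vel': array([-0.00200492, -0.00075282,  0.00058399,  0.00115704,  0.0008924 ,
       -0.00068042]), 'joint_torque': array([-1.30141139e-03, -5.15099502e+01, -3.67322302e+01, -2.02826927e-04,
        1.27204557e-02, -1.03076442e-05]), 'tool_pos': array([0.30100534, 0.60335857, 0.22997258]), 'tcp_rot': array([-0.72034753, -3.05726744,  0.00329549]), 'wrist_force': array([-0.30418209,  0.45438732, -0.64596176]), 'torque': array([-0.00164451, -0.03446933,  0.0165531 ]), 'width': 1.0004043807342184}
top {'K': array([[528.78800919,   0.        , 275.23607113],
       [  0.        , 528.78800919, 213.09892912],
       [  0.        ,   0.        ,   1.        ]]), 'D': array([-0.14223491,  0.        ,  0.        ,  0.        ,  0.        ]), 'R': array([[-0.01466124, -0.99988449, -0.00400633],
       [-0.99081842,  0.01506664, -0.13435716],
       [ 0.134402  ,  0.00199971, -0.99092487]]), 't': array([-0.05223895,  0.44308483,  1.65885823])}
side {'K': array([[465.31846423,   0.        , 277.52309183],
       [  0.        , 465.31846423, 209.715646  ],
       [  0.        ,   0.        ,   1.        ]]), 'D': array([-0.13919184,  0.        ,  0.        ,  0.        ,  0.        ]), 'R': array([[ 0.87927983,  0.47586629,  0.02045158],
       [ 0.29331179, -0.50713565, -0.81042065],
       [-0.37528014,  0.71858521, -0.58549134]]), 't': array([-0.34149632, -0.0752917 ,  2.04770716])}
```

View pics/top0.png

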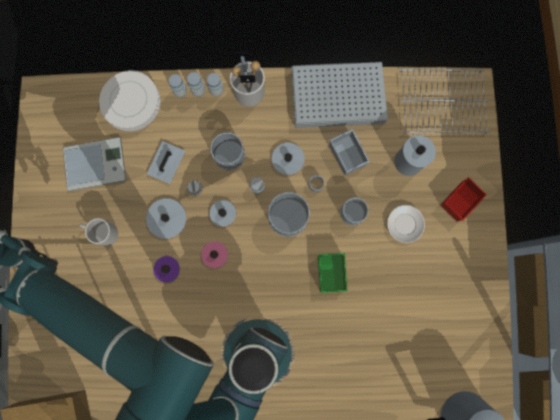

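View pics/side0.png

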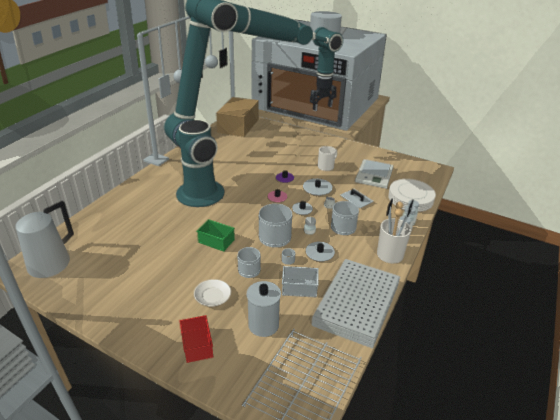

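The top view shows, with pixel positions:

| Item | Position |
|---|---|
| Large lid | (166,218) |
| Medium lid | (288,158) |
| Small lid | (222,213) |
| Oblong lid | (165,161) |
| Medium canister | (228,150) |
| Large canister | (288,213) |
| Small canister | (355,210) |
| Steel oblong canister | (349,152) |
| Look-alikes: purple lid | (167,269) |
| Look-alikes: pink lid | (214,254) |
| Look-alikes: green box | (332,273) |
| Look-alikes: red box | (464,199) |

The grey steel lid at (222,213) is the small one meant. The steel box at (349,152) is the oblong canister meant. I'll measure these and confirm them in an enlarged crop.

```bash
cat > h.py <<'E'
import cv2,numpy as np
from scipy.optimize import least_squares
from workcell import status, read_camera, camera_info
def cloud(n,d):
    c=camera_info(n); v,u=np.mgrid[:d.shape[0],:d.shape[1]]
    p=cv2.undistortPoints(np.stack([u.ravel(),v.ravel()],1).astype(np.float64)[:,None],c["K"],c["D"])[:,0]
    X=np.c_[p,np.ones(len(p))]*d.ravel()[:,None]
    P=(X-c["t"])@c["R"]; P[d.ravel()==0]=np.nan
    return P.reshape(*d.shape,3)
def ray(n,uv,z):
    c=camera_info(n); p=cv2.undistortPoints(np.array(uv,float).reshape(-1,1,2),c["K"],c["D"])[:,0]
    r=np.c_[p,np.ones(len(p))]@c["R"]; o=-c["R"].T@c["t"]
    return o+r*((z-o[2])/r[:,2])[:,None]
def circ(xy,r0):
    f=lambda q:np.hypot(xy[:,0]-q[0],xy[:,1]-q[1])-q[2]
    s=least_squares(f,[*xy.mean(0),r0],loss="soft_l1",f_scale=.002)
    return s.x,np.abs(s.fun).mean()
E
python3 - <<'E'
from h import *
z=np.load("pics/top0.npz"); i,d=z["i"],z["d"]; P=cloud("top",d)
def near(u,v,r): 
    a,b=np.mgrid[:420,:560]; return np.hypot(b-u,a-v)<r
print("table z",np.nanmedian(P[290:310,380:420,2]))
hsv=cv2.cvtColor(i,cv2.COLOR_RGB2HSV)
for n,u,v,rd in(("L",166,218,.066),("M",288,158,.054),("S",222,213,.043)):
    m=near(u,v,8)&(i.max(2)<60); vv,uu=np.nonzero(m)
    D=near(u,v,30)&(P[...,2]>.008)&(P[...,2]<.022)
    q=P[D]; e=cv2.morphologyEx(D.astype(np.uint8),cv2.MORPH_GRADIENT,np.ones((3,3)))
    cs,_=cv2.findContours(D.astype(np.uint8),cv2.RETR_EXTERNAL,cv2.CHAIN_APPROX_NONE); c=max(cs,key=cv2.contourArea)[:,0]
    xy=ray("top",c,.014)[:,:2]
    print(n,"knob px",len(uu),uu.mean(),vv.mean(),ray("top",[uu.mean(),vv.mean()],.035)[0],"knob z",np.nanmax(P[m][:,2]),"disc",circ(xy,rd),"z",np.median(q[:,2]))
for n,u,v,h,r in(("M",228,150,.095,.051),("L",288,213,.115,.063),("S",355,210,.075,.04)):
    q=P[near(u,v,32)&(abs(P[...,2]-h)<.012)]
    print("can",n,len(q),np.median(q[:,2]),circ(q[:,:2],r-.0015))
    print(q[:,:2].min(0),q[:,:2].max(0))
for n,u,v,h,r in(("oblid",165,161,.014,24),("obcan",349,152,.06,30)):
    m=near(u,v,r)&(abs(P[...,2]-h)<.007)
    q=P[m]; rr=cv2.minAreaRect((q[:,:2]*1000).astype(np.float32)); print(n,len(q),rr)
    if n=="oblid":
        m=near(u,v,r)&(i.max(2)<60); vv,uu=np.nonzero(m); b=ray("top",np.c_[uu,vv],.042)[:,:2]; print("bar",len(uu),np.nanmedian(P[m][:,2]),cv2.minAreaRect((b*1000).astype(np.float32)))
for n,u,v in(("a",194,187),("b",258,185),("c",316,184),("mug",98,232),("lidded",415,155)):
    q=P[near(u,v,9 if n in"abc" else 22)&(P[...,2]>.02)]; print(n,np.nanmedian(q,0),np.nanmax(q[:,2]),q[:,:2].min(0),q[:,:2].max(0))
cv2.imwrite("pics/crop.png",cv2.resize(i[125:255,130:385,::-1],None,fx=3.1,fy=3.1,interpolation=cv2.INTER_CUBIC))
E
```

```text
table z -0.0007984072580316552
L knob px 37 164.32432432432432 217.1891891891892 [0.43373104 0.29656832 0.035     ] knob z 0.05139176563141281 disc (array([0.43385121, 0.29688305, 0.0631493 ]), np.float64(0.0011227907346681618)) z 0.014053817110388127
M knob px 38 287.5 157.0 [ 0.62407808 -0.10121677  0.035     ] knob z 0.05224524310580039 disc (array([ 0.6245076 , -0.10291154,  0.05238151]), np.float64(0.0010490552399368993)) z 0.013833873964745077
S knob px 34 221.64705882352942 212.11764705882354 [0.44730798 0.11204061 0.035     ] knob z 0.04913985638413198 disc (array([0.44645461, 0.11160827, 0.04118394]), np.float64(0.0008433418012250345)) z 0.013934237557403778
can M 163 0.09270685469602624 (array([0.64095672, 0.09025278, 0.04948996]), np.float64(0.0010861138455683084))
[0.5893496 0.0393004] [0.69173817 0.13994708]
can L 174 0.11340312394873392 (array([ 0.43092378, -0.09989162,  0.06128952]), np.float64(0.0009731530173743482))
[ 0.36921169 -0.16190842] [ 0.49279601 -0.03685045]
can S 111 0.07186438058420079 (array([ 0.44158402, -0.30880051,  0.03771433]), np.float64(0.001039631
[... 258 characters left out ...]
5.69258117675781), 64.36071014404297)
obcan 175 ((637.8404541015625, -298.0390930175781), (122.03824615478516, 86.86111450195312), 24.881778717041016)
a [0.53058338 0.20222095 0.03167687] 0.049126292792070904 [0.51218049 0.18310351] [0.55162511 0.22277374]
b [ 0.52976547 -0.00240812  0.05515125] 0.0661176304490761 [ 0.51116776 -0.02393281] [0.55304251 0.02142661]
c [ 0.53983033 -0.19352486  0.03211364] 0.0452965517336125 [ 0.51268701 -0.21739173] [ 0.56206014 -0.1685805 ]
mug [0.38950423 0.50684109 0.06650905] 0.10103192705676418 [0.34725046 0.45557826] [0.42512871 0.57018742]
lidded [ 0.60282368 -0.49092181  0.1415475 ] 0.18051355734717206 [ 0.56384269 -0.55180023] [ 0.66067163 -0.45124119]
```

View pics/crop.png

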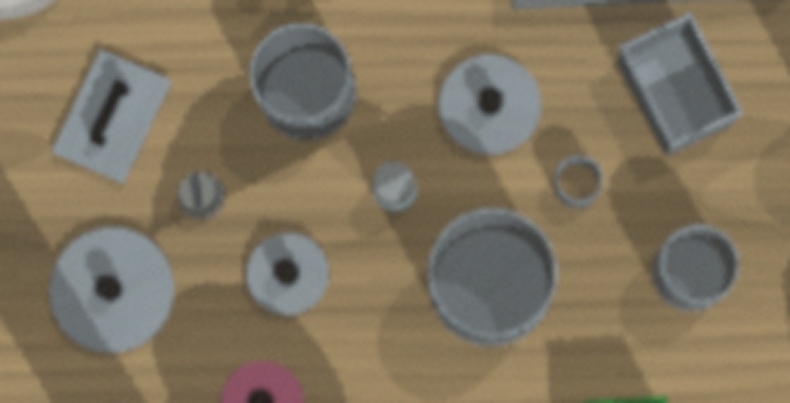

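The crop confirms them: steel round lids, steel canisters and the steel oblong pair. The timer-like objects sit at crop (200,195), (395,187) and (577,181), and I'll pass over all three high. Next I refine the oblong pair.

Run:
```python
from h import *
z=np.load("pics/top0.npz"); i,d=z["i"],z["d"]; P=cloud("top",d)
def big(m,u,v):
    n,l=cv2.connectedComponents(m.astype(np.uint8)); return l==l[v,u]
m=(P[...,2]>.007)&(np.indices(d.shape)[1]>140)&(np.indices(d.shape)[1]<190)&(np.indices(d.shape)[0]>135)&(np.indices(d.shape)[0]<190)
m=cv2.morphologyEx(m.astype(np.uint8),cv2.MORPH_OPEN,np.ones((3,3)))
c=max(cv2.findContours(m,0,1)[0],key=cv2.contourArea); print("plate",cv2.minAreaRect((ray("top",c,.014)[:,:2]*1000).astype(np.float32)))
a,b=np.indices(d.shape)
q=P[(np.hypot(b-349,a-152)<30)&(abs(P[...,2]-.058)<.006)]
print("obcan",len(q),cv2.minAreaRect((q[:,:2]*1000).astype(np.float32)),np.median(q[:,2]))
```

```text
plate ((620.2411499023438, 300.1955871582031), (85.41612243652344, 125.00255584716797), 66.22721099853516)
obcan 184 ((638.3507080078125, -298.71484375), (121.68113708496094, 85.2056655883789), 24.88177490234375) 0.05741580030342343
```

Request:
{"api": "move_arm", "payload": {
  "deltas": [
    [[0, 0, 0], [0.4, -0.5, 0], 0],
    [[0, 0, 0], [0.7, -1, -0.15], 0],
    [[0, 0, 0], [0.7, -1, -0.3], 0],
    [[0, 0, 0], [0.7, -1, -0.3], 0]
  ],
  "grip_force": 40
}}

```text
time: 0.6
tool_pos: [0.3705, 0.503, 0.1992]
tcp_rot: [-0.722, -3.055, 0.005]
wrist_force: [-0.4, 0.1, -0.3]
width: 0.5
```

Request:
{"api": "move_arm", "payload": {
  "deltas": [
    [[0, 0, 0], [0.3, -0.5, 0], 0],
    [[0, 0, 0], [0.6, -1, 0], 0],
    [[0, 0, 0], [0.6, -1, 0], 0]
  ]
}}

```text
time: 0.98
tool_pos: [0.4326, 0.4028, 0.2019]
tcp_rot: [0.724, 3.056, 0.0]
wrist_force: [0.3, 1.6, -0.4]
width: 0.499
```

Request:
{"api": "move_arm", "payload": {
  "deltas": [
    [[0, 0, 0], [0, -0.5, 0], 0],
    [[0, 0, 0], [0, -1, 0], 0],
    [[0, 0, 0], [0, -1, 0], 0]
  ]
}}

```text
time: 1.35
tool_pos: [0.4307, 0.3035, 0.2016]
tcp_rot: [-0.722, -3.057, -0.0]
wrist_force: [0.4, 0.1, 0.0]
width: 0.503
```

Request:
{"api": "move_arm", "payload": {
  "deltas": [
    [[0, 0, 0], [0.03, -0.07, -0.5], 0],
    [[0, 0, 0], [0.03, -0.07, -1], 0]
  ]
}}

```text
time: 1.6
tool_pos: [0.4355, 0.3, 0.1018]
tcp_rot: [0.718, 3.056, 0.006]
wrist_force: [0.1, -0.3, -1.3]
width: 0.501
```

Request:
{"api": "move_arm", "payload": {
  "deltas": [
    [[0, 0, 0], [0, 0, -0.3], 0],
    [[0, 0, 0], [0, 0, -0.55], 0],
    [[0, 0, 0], [0, 0, -0.73], 0],
    [[0, 0, 0], [0, 0, -0.82], 0],
    [[0, 0, 0], [0, 0, -0.82], 0]
  ]
}}

```text
time: 2.22
tool_pos: [0.4342, 0.2976, 0.0191]
tcp_rot: [-0.719, -3.058, 0.0]
wrist_force: [-1.2, 0.0, 0.2]
width: 0.499
```

Request:
{"api": "move_arm", "payload": {
  "deltas": [
    [[0, 0, 0], [0, 0, 0], 1],
    [[0, 0, 0], [0, 0, 0], 1],
    [[0, 0, 0], [0, 0, 0], 1],
    [[0, 0, 0], [0, 0, 0], 1],
    [[0, 0, 0], [0, 0, 0], 1],
    [[0, 0, 0], [0, 0, 0], 1]
  ]
}}

```text
time: 2.98
tool_pos: [0.4351, 0.2974, 0.0204]
tcp_rot: [0.721, 3.057, 0.002]
wrist_force: [-2.4, 0.3, 6.2]
width: 0.288
```

Request:
{"api": "move_arm", "payload": {
  "deltas": [
    [[0, 0, 0], [0, 0, 0.1], 1],
    [[0, 0, 0], [0, 0, 0.3], 1],
    [[0, 0, 0], [0, 0, 0.6], 1],
    [[0, 0, 0], [0, 0, 0.9], 1],
    [[0, 0, 0], [0, 0, 0.9], 1]
  ]
}}

```text
time: 3.6
tool_pos: [0.4364, 0.2982, 0.112]
tcp_rot: [0.72, 3.054, 0.007]
wrist_force: [-0.5, -0.9, -1.8]
width: 0.286
```

Run:
```python
from h import *
i,d=read_camera("side"); cv2.imwrite("pics/s1.png",cv2.resize(i[120:300,200:420,::-1],None,fx=3,fy=3)); print(status.read_state()["wrist_force"])
```

```text
[ 0.4774356   0.03162095 -2.56704907]
```

View pics/s1.png

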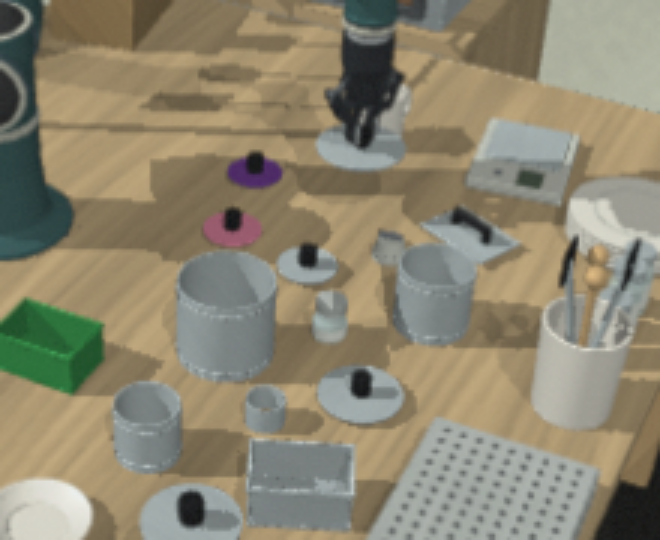

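The crop shows the large lid at (360,145) held level in the gripper, with the other items undisturbed. Now I carry it to the large canister.

Request:
{"api": "move_arm", "payload": {
  "deltas": [
    [[0, 0, 0], [0, 0, 0.4], 1],
    [[0, 0, 0], [0, -0.3, 0.8], 1],
    [[0, 0, 0], [0, -0.7, 0.91], 1],
    [[0, 0, 0], [0, -1, 0.91], 1]
  ]
}}

```text
time: 4.15
tool_pos: [0.434, 0.1957, 0.1997]
tcp_rot: [-0.72, -3.058, 0.001]
wrist_force: [0.1, 0.2, -1.3]
width: 0.292
```

Request:
{"api": "move_arm", "payload": {
  "deltas": [
    [[0, 0, 0], [0, -0.35, 0], 1],
    [[0, 0, 0], [0, -0.7, 0], 1],
    [[0, 0, 0], [0, -1, 0], 1]
  ]
}}

```text
time: 4.53
tool_pos: [0.4329, 0.0955, 0.1979]
tcp_rot: [-0.72, -3.055, 0.002]
wrist_force: [0.3, -0.9, -2.2]
width: 0.286
```

Request:
{"api": "move_arm", "payload": {
  "deltas": [
    [[0, 0, 0], [0, -0.35, 0], 1],
    [[0, 0, 0], [0, -0.7, 0], 1],
    [[0, 0, 0], [0, -1, 0], 1]
  ]
}}

```text
time: 4.9
tool_pos: [0.4329, -0.0042, 0.198]
tcp_rot: [-0.72, -3.054, 0.001]
wrist_force: [0.6, 0.2, -2.2]
width: 0.287
```

Request:
{"api": "move_arm", "payload": {
  "deltas": [
    [[0, 0, 0], [0, -0.35, 0], 1],
    [[0, 0, 0], [-0.03, -0.7, 0], 1],
    [[0, 0, 0], [-0.03, -0.9, 0], 1],
    [[0, 0, 0], [-0.03, -0.97, 0], 1],
    [[0, 0, 0], [-0.03, -0.97, 0], 1]
  ]
}}

```text
time: 5.52
tool_pos: [0.4306, -0.0998, 0.199]
tcp_rot: [-0.721, -3.055, -0.001]
wrist_force: [0.6, -0.0, -2.1]
width: 0.287
```

```bash
cat >> h.py <<'E'
def look(name,box,f):
    i,d=read_camera("side"); a,b,c,e=box; cv2.imwrite("pics/"+name,cv2.resize(i[b:e,a:c,::-1],None,fx=f,fy=f,interpolation=cv2.INTER_CUBIC))
    return i,d
E
python3 - <<'E'
from h import *
i,d=look("s2.png",(200,120,400,260),3.5); print(status.read_state())
P=cloud("side",d)
# held disc: points around TCP at disc-top height
t=status.read_state()["tool_pos"]
m=(np.hypot(P[...,0]-t[0],P[...,1]-t[1])<.085)&(P[...,2]>t[2]-.018)&(P[...,2]<t[2]+.004)
q=P[m]; print(t,len(q),np.median(q[:,2])-t[2],cv2.minEnclosingCircle((q[:,:2]*1000).astype(np.float32)))
E
```

```text
{'time': 5.575, 'q': array([-2.83509710e-01, -1.64366234e-01,  2.11241406e+00,  4.66663392e-04,
        1.19535994e+00, -1.39153525e+00]), 'joint_vel': array([ 0.01323919, -0.00739662, -0.00546785, -0.00071258,  0.00208137,
       -0.00296224]), 'joint_torque': array([-4.39043082e-01, -2.72158563e+01, -3.67682540e+01, -5.18640596e-02,
       -9.69017507e-03, -1.27473730e-02]), 'tool_pos': array([ 0.43084536, -0.0994377 ,  0.19932926]), 'tcp_rot': array([-7.20301096e-01, -3.05606383e+00, -8.28881244e-04]), 'wrist_force': array([-1.21377363,  0.02951682, -1.56347138]), 'torque': array([-0.00575723, -0.00458307,  0.00584049]), 'width': 0.28630146287468805}
[ 0.43084536 -0.0994377   0.19932926] 474 -0.0058853510308756185 ((432.9544677734375, -100.74038696289062), 68.80098724365234)
```

View pics/s2.png

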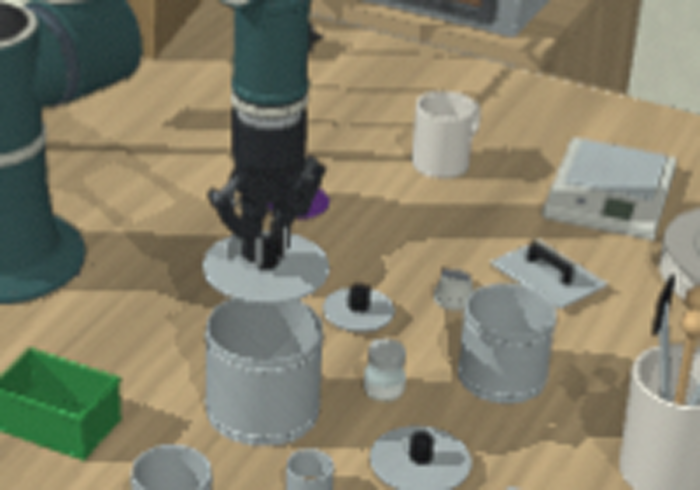

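The lid at (265,268) is held level and centred over the large canister at (262,325). I lower it gently.

Request:
{"api": "move_arm", "payload": {
  "deltas": [
    [[0, 0, 0], [0, 0, -0.3], 1],
    [[0, 0, 0], [0, 0, -0.55], 1],
    [[0, 0, 0], [0, 0, -0.6], 1],
    [[0, 0, 0], [0, 0, -0.65], 1],
    [[0, 0, 0], [0, 0, -0.7], 1],
    [[0, 0, 0], [0, 0, -0.73], 1],
    [[0, 0, 0], [0, 0, -0.75], 1],
    [[0, 0, 0], [0, 0, -0.75], 1]
  ]
}}

```text
time: 6.58
tool_pos: [0.4315, -0.1001, 0.1255]
tcp_rot: [0.721, 3.057, -0.0]
wrist_force: [0.4, 0.8, -0.8]
width: 0.289
```

Request:
{"api": "move_arm", "payload": {
  "deltas": [
    [[0, 0, 0], [0, 0, 0], 0],
    [[0, 0, 0], [0, 0, 0], 0],
    [[0, 0, 0], [0, 0, 0], 0],
    [[0, 0, 0], [0, 0, 0], 0],
    [[0, 0, 0], [0, 0, 0.3], 0],
    [[0, 0, 0], [0, 0, 0.75], 0],
    [[0, 0, 0], [0.16, 0.3, 0.75], 0],
    [[0, 0, 0], [0.16, 0.7, 0.75], 0],
    [[0, 0, 0], [0.16, 1, 0.75], 0]
  ]
}}

```text
time: 7.7
tool_pos: [0.4475, 0.0012, 0.2005]
tcp_rot: [0.72, 3.057, 0.0]
wrist_force: [-0.1, 0.2, 1.0]
width: 0.504
```

Request:
{"api": "move_arm", "payload": {
  "deltas": [
    [[0, 0, 0], [0, 0.4, 0], 0],
    [[0, 0, 0], [0, 0.8, 0], 0],
    [[0, 0, 0], [0, 1, 0], 0],
    [[0, 0, 0], [0, 1, 0], 0]
  ]
}}

```text
time: 8.2
tool_pos: [0.4472, 0.1011, 0.2003]
tcp_rot: [-0.716, -3.059, 0.0]
wrist_force: [-0.4, -0.5, -0.1]
width: 0.5
```

Run:
```python
from h import *
i,d=look("s3.png",(200,120,400,260),3.5); print(status.read_state()["tool_pos"])
P=cloud("side",d)
q=P[(np.hypot(P[...,0]-.431,P[...,1]+.1)<.075)&(abs(P[...,2]-.119)<.012)]
print(len(q),cv2.minEnclosingCircle((q[:,:2]*1000).astype(np.float32)))
A=np.c_[q[:,:2]-q[:,:2].mean(0),np.ones(len(q))]; print("slope,z",np.linalg.lstsq(A,q[:,2],rcond=None)[0])
```

```text
[0.44726682 0.10020881 0.20023053]
598 ((431.3561096191406, -104.84748840332031), 70.16973876953125)
slope,z [-0.01338701  0.0161872   0.11913257]
```

View pics/s3.png

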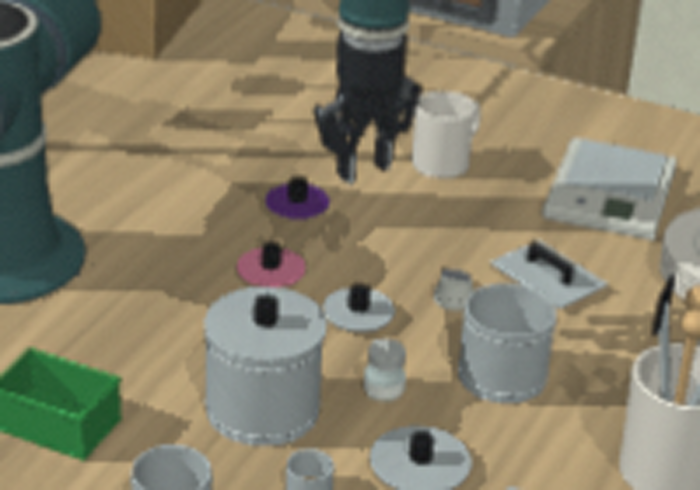

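The large lid is home on its canister at (265,325), flat with its top at z=0.119. Next is the small grey lid at (358,305), beside the pink one, which stays put.

Request:
{"api": "move_arm", "payload": {
  "deltas": [
    [[0, 0, 0], [0, 0.12, -0.4], 0],
    [[0, 0, 0], [0, 0.12, -0.8], 0],
    [[0, 0, 0], [0, 0.12, -1], 0]
  ]
}}

```text
time: 8.62
tool_pos: [0.4457, 0.1106, 0.0979]
tcp_rot: [-0.721, -3.055, 0.003]
wrist_force: [0.5, -0.2, -0.6]
width: 0.503
```

Request:
{"api": "move_arm", "payload": {
  "deltas": [
    [[0, 0, 0], [0, 0, -0.3], 0],
    [[0, 0, 0], [0, 0, -0.55], 0],
    [[0, 0, 0], [0, 0, -0.7], 0],
    [[0, 0, 0], [0, 0, -0.78], 0],
    [[0, 0, 0], [0, 0, -0.78], 0],
    [[0, 0, 0], [0, 0, -0.78], 1],
    [[0, 0, 0], [0, 0, -0.78], 1],
    [[0, 0, 0], [0, 0, -0.78], 1],
    [[0, 0, 0], [0, 0, -0.78], 1],
    [[0, 0, 0], [0, 0, -0.78], 1],
    [[0, 0, 0], [0, 0, -0.78], 1]
  ]
}}

```text
time: 10.0
tool_pos: [0.4484, 0.1121, 0.0233]
tcp_rot: [0.72, 3.056, 0.001]
wrist_force: [-0.1, -0.9, 5.9]
width: 0.291
```

Request:
{"api": "move_arm", "payload": {
  "deltas": [
    [[0, 0, 0], [0, 0, 0.1], 1],
    [[0, 0, 0], [0, 0, 0.4], 1],
    [[0, 0, 0], [0, 0, 0.8], 1],
    [[0, 0, 0], [0, 0, 1], 1]
  ]
}}

```text
time: 10.5
tool_pos: [0.4482, 0.1123, 0.1247]
tcp_rot: [0.72, 3.055, 0.002]
wrist_force: [0.4, -0.1, -0.4]
width: 0.283
```

Request:
{"api": "move_arm", "payload": {
  "deltas": [
    [[0, 0, 0], [0, 0, 0.5], 1],
    [[0, 0, 0], [0, -0.3, 1], 1],
    [[0, 0, 0], [0, -0.7, 1], 1],
    [[0, 0, 0], [0, -1, 1], 1]
  ]
}}

```text
time: 11.0
tool_pos: [0.4474, 0.011, 0.2236]
tcp_rot: [0.72, 3.056, 0.001]
wrist_force: [0.7, -0.6, -0.9]
width: 0.286
```

Request:
{"api": "move_arm", "payload": {
  "deltas": [
    [[0, 0, 0], [0, -0.35, 0], 1],
    [[0, 0, 0], [0, -0.7, 0], 1],
    [[0, 0, 0], [0, -1, 0], 1]
  ]
}}

```text
time: 11.38
tool_pos: [0.4467, -0.0889, 0.2223]
tcp_rot: [-0.721, -3.057, -0.0]
wrist_force: [0.4, -0.1, -0.4]
width: 0.288
```

Request:
{"api": "move_arm", "payload": {
  "deltas": [
    [[0, 0, 0], [0, -0.35, 0], 1],
    [[0, 0, 0], [0, -0.7, 0], 1],
    [[0, 0, 0], [0, -1, 0], 1]
  ]
}}

```text
time: 11.75
tool_pos: [0.4468, -0.1889, 0.2223]
tcp_rot: [-0.721, -3.057, -0.0]
wrist_force: [-0.1, -0.0, -0.9]
width: 0.284
```

Request:
{"api": "move_arm", "payload": {
  "deltas": [
    [[0, 0, 0], [0, -0.35, 0], 1],
    [[0, 0, 0], [-0.05, -0.7, 0], 1],
    [[0, 0, 0], [-0.05, -1, 0], 1]
  ]
}}

```text
time: 12.12
tool_pos: [0.4416, -0.2888, 0.2222]
tcp_rot: [-0.721, -3.057, -0.001]
wrist_force: [-0.1, -0.3, -0.4]
width: 0.282
```

Request:
{"api": "move_arm", "payload": {
  "deltas": [
    [[0, 0, 0], [0, -0.21, -0.3], 1],
    [[0, 0, 0], [0, -0.21, -0.7], 1],
    [[0, 0, 0], [0, -0.21, -0.9], 1],
    [[0, 0, 0], [0, -0.21, -0.9], 1]
  ]
}}

```text
time: 12.62
tool_pos: [0.4405, -0.3075, 0.13]
tcp_rot: [-0.72, -3.053, -0.004]
wrist_force: [-0.6, -0.0, -0.4]
width: 0.288
```

Run:
```python
from h import *
i,d=look("s4.png",(190,170,350,290),4); s=status.read_state(); t=s["tool_pos"]; print(t,s["wrist_force"])
P=cloud("side",d)
m=(np.hypot(P[...,0]-t[0],P[...,1]-t[1])<.06)&(P[...,2]>t[2]-.018)&(P[...,2]<t[2]+.003)
q=P[m]; print(len(q),np.median(q[:,2])-t[2],cv2.minEnclosingCircle((q[:,:2]*1000).astype(np.float32)))
q=P[(np.hypot(P[...,0]-.4416,P[...,1]+.3088)<.055)&(abs(P[...,2]-.073)<.006)]
print("rim",len(q),circ(q[:,:2],.0385))
```

```text
[ 0.44172172 -0.3083809   0.13171087] [-0.09173041  0.11540345 -0.45985277]
246 -0.010358685105648302 ((444.01593017578125, -312.66693115234375), 45.41136169433594)
rim 75 (array([ 0.4432673 , -0.31712505,  0.03807359]), np.float64(0.0015928037994112432))
```

View pics/s4.png

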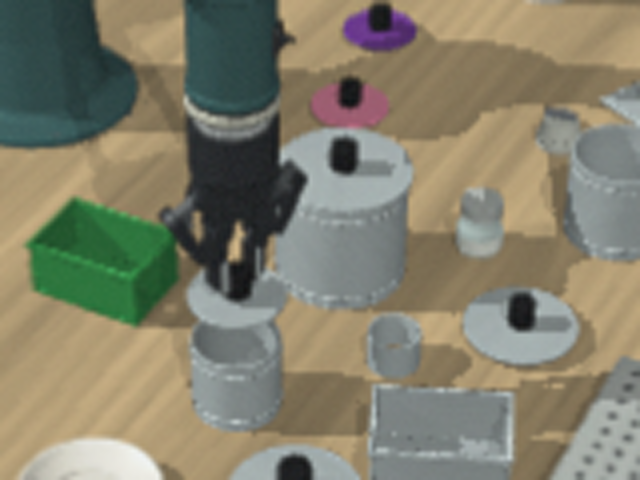

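The small lid at (237,290) hangs level over the small canister at (235,365). The side camera shows both shifted by the same bias, so they are aligned.

Request:
{"api": "move_arm", "payload": {
  "deltas": [
    [[0, 0, 0], [0, -0.01, -0.25], 1],
    [[0, 0, 0], [0, -0.01, -0.31], 1],
    [[0, 0, 0], [0, -0.01, -0.36], 1],
    [[0, 0, 0], [0, -0.01, -0.4], 1],
    [[0, 0, 0], [0, -0.01, -0.43], 1],
    [[0, 0, 0], [0, -0.01, -0.45], 1],
    [[0, 0, 0], [0, -0.01, -0.45], 1]
  ]
}}

```text
time: 13.55
tool_pos: [0.4426, -0.3102, 0.0884]
tcp_rot: [0.72, 3.058, -0.0]
wrist_force: [-2.3, 2.3, 4.5]
width: 0.287
```

Request:
{"api": "move_arm", "payload": {
  "deltas": [
    [[0, 0, 0], [0, 0, 0], 0],
    [[0, 0, 0], [0, 0, 0], 0],
    [[0, 0, 0], [0, 0, 0], 0],
    [[0, 0, 0], [0, 0, 0], 0],
    [[0, 0, 0], [0, 0, 0.3], 0],
    [[0, 0, 0], [0, 0, 0.7], 0],
    [[0, 0, 0], [0.3, 0.2, 1], 0],
    [[0, 0, 0], [0.9, 1, 1], 0],
    [[0, 0, 0], [0.9, 1, 1], 0]
  ]
}}

```text
time: 14.68
tool_pos: [0.534, -0.2085, 0.1882]
tcp_rot: [0.719, 3.056, 0.0]
wrist_force: [0.3, 0.2, 0.4]
width: 0.5
```

Request:
{"api": "move_arm", "payload": {
  "deltas": [
    [[0, 0, 0], [0.5, 0.5, 0.13], 0],
    [[0, 0, 0], [0.92, 1, 0.13], 0],
    [[0, 0, 0], [0.92, 1, 0.13], 0]
  ]
}}

```text
time: 15.05
tool_pos: [0.6265, -0.1069, 0.2004]
tcp_rot: [0.714, 3.058, 0.001]
wrist_force: [0.1, -0.5, -0.5]
width: 0.499
```

Run:
```python
from h import *
i,d=look("s5.png",(190,170,350,290),4); s=status.read_state(); t=s["tool_pos"]; print(t,s["wrist_force"])
P=cloud("side",d)
q=P[(np.hypot(P[...,0]-.442,P[...,1]+.312)<.05)&(abs(P[...,2]-.079)<.01)]
A=np.c_[q[:,:2]-q[:,:2].mean(0),np.ones(len(q))]; print("slope,z",np.linalg.lstsq(A,q[:,2],rcond=None)[0],cv2.minEnclosingCircle((q[:,:2]*1000).astype(np.float32)))
```

```text
[ 0.6261912  -0.1072143   0.20009323] [0.4563895  0.16087188 0.03588148]
slope,z [-0.0113759   0.01859828  0.07902578] ((443.5147399902344, -313.232177734375), 44.47190475463867)
```

View pics/s5.png

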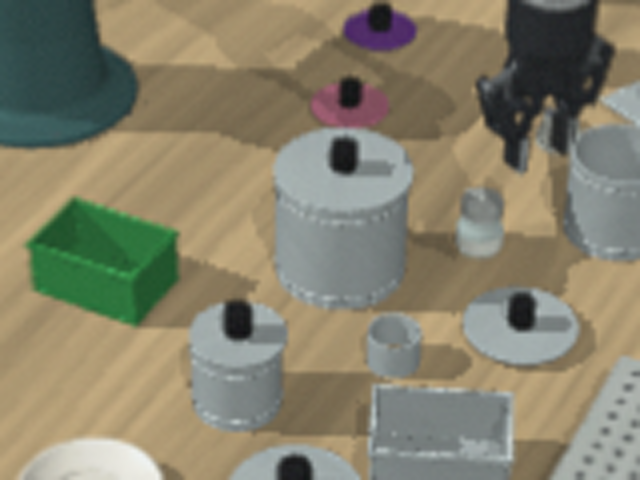

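The small lid is home at (238,345), with its top at z=0.079. Next is the medium lid at (520,325).

Request:
{"api": "move_arm", "payload": {
  "deltas": [
    [[0, 0, 0], [0, 0.08, -0.4], 0],
    [[0, 0, 0], [0, 0.08, -0.8], 0],
    [[0, 0, 0], [0, 0.08, -1], 0]
  ]
}}

```text
time: 15.48
tool_pos: [0.6216, -0.1027, 0.0973]
tcp_rot: [-0.721, -3.053, 0.001]
wrist_force: [0.3, 1.1, 0.4]
width: 0.503
```

Request:
{"api": "move_arm", "payload": {
  "deltas": [
    [[0, 0, 0], [0, 0, -0.3], 0],
    [[0, 0, 0], [0, 0, -0.55], 0],
    [[0, 0, 0], [0, 0, -0.7], 0],
    [[0, 0, 0], [0, 0, -0.78], 0],
    [[0, 0, 0], [0, 0, -0.78], 0],
    [[0, 0, 0], [0, 0, -0.78], 1],
    [[0, 0, 0], [0, 0, -0.78], 1],
    [[0, 0, 0], [0, 0, -0.78], 1],
    [[0, 0, 0], [0, 0, -0.78], 1],
    [[0, 0, 0], [0, 0, -0.78], 1],
    [[0, 0, 0], [0, 0, -0.78], 1]
  ]
}}

```text
time: 16.85
tool_pos: [0.6255, -0.1023, 0.0237]
tcp_rot: [0.72, 3.056, -0.0]
wrist_force: [-0.9, -1.0, 5.9]
width: 0.284
```

Request:
{"api": "move_arm", "payload": {
  "deltas": [
    [[0, 0, 0], [0, 0, 0.1], 1],
    [[0, 0, 0], [0, 0, 0.4], 1],
    [[0, 0, 0], [0, 0, 0.8], 1],
    [[0, 0, 0], [0, 0, 1], 1]
  ]
}}

```text
time: 17.35
tool_pos: [0.6254, -0.102, 0.1247]
tcp_rot: [0.72, 3.055, 0.0]
wrist_force: [-0.5, 0.5, -1.6]
width: 0.284
```

Request:
{"api": "move_arm", "payload": {
  "deltas": [
    [[0, 0, 0], [0, 0, 0.4], 1],
    [[0, 0, 0], [0, 0.3, 0.78], 1],
    [[0, 0, 0], [0.08, 0.7, 0.78], 1],
    [[0, 0, 0], [0.17, 1, 0.78], 1]
  ]
}}

```text
time: 17.85
tool_pos: [0.6412, -0.0006, 0.2007]
tcp_rot: [0.72, 3.058, 0.001]
wrist_force: [-0.0, -0.7, -1.0]
width: 0.287
```

Request:
{"api": "move_arm", "payload": {
  "deltas": [
    [[0, 0, 0], [0, 0.4, 0], 1],
    [[0, 0, 0], [0, 0.7, 0], 1],
    [[0, 0, 0], [0, 0.92, -0.2], 1],
    [[0, 0, 0], [0, 0.92, -0.5], 1],
    [[0, 0, 0], [0, 0.92, -0.5], 1]
  ]
}}

```text
time: 18.48
tool_pos: [0.6376, 0.0899, 0.145]
tcp_rot: [-0.718, -3.049, 0.005]
wrist_force: [-0.3, 0.6, -1.9]
width: 0.284
```

Run:
```python
from h import *
i,d=look("s6.png",(270,140,430,260),4); s=status.read_state(); t=s["tool_pos"]; print(t,s["wrist_force"])
P=cloud("side",d)
m=(np.hypot(P[...,0]-t[0],P[...,1]-t[1])<.07)&(P[...,2]>t[2]-.018)&(P[...,2]<t[2]+.001)
q=P[m]; print(len(q),np.median(q[:,2])-t[2],cv2.minEnclosingCircle((q[:,:2]*1000).astype(np.float32)))
```

```text
[0.63916632 0.08970339 0.1471996 ] [-0.06002313  0.47923628 -1.07182952]
293 -0.01095653870494298 ((639.0973510742188, 87.23160552978516), 58.5622444152832)
```

View pics/s6.png

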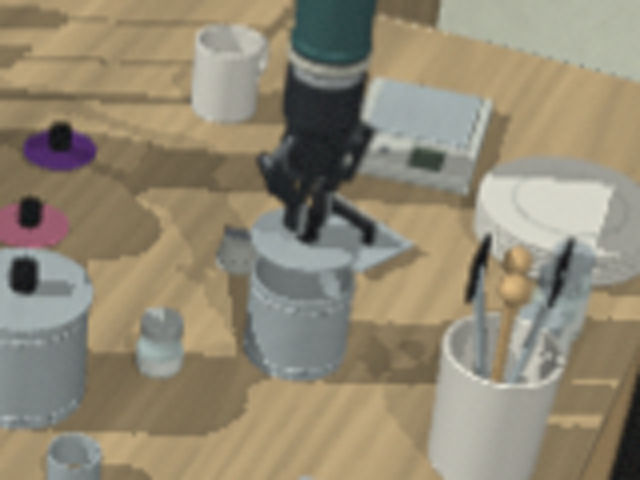

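The medium lid at (305,237) is level over the medium canister at (300,310). I lower it.

Request:
{"api": "move_arm", "payload": {
  "deltas": [
    [[0, 0, 0], [0, 0, -0.2], 1],
    [[0, 0, 0], [0, 0, -0.27], 1],
    [[0, 0, 0], [0, 0, -0.32], 1],
    [[0, 0, 0], [0, 0, -0.36], 1],
    [[0, 0, 0], [0, 0, -0.4], 1],
    [[0, 0, 0], [0, 0, -0.42], 1],
    [[0, 0, 0], [0, 0, -0.42], 1]
  ]
}}

```text
time: 19.4
tool_pos: [0.6415, 0.09, 0.1087]
tcp_rot: [0.72, 3.058, 0.0]
wrist_force: [-1.2, 0.5, 1.5]
width: 0.285
```

Request:
{"api": "move_arm", "payload": {
  "deltas": [
    [[0, 0, 0], [0, 0, 0], 0],
    [[0, 0, 0], [0, 0, 0], 0],
    [[0, 0, 0], [0, 0, 0], 0],
    [[0, 0, 0], [0, 0, 0], 0],
    [[0, 0, 0], [0, 0, 0.3], 0],
    [[0, 0, 0], [0, 0, 0.7], 0],
    [[0, 0, 0], [-0.1, 0.3, 0.92], 0],
    [[0, 0, 0], [-0.22, 1, 0.92], 0],
    [[0, 0, 0], [-0.22, 1, 0.92], 0]
  ]
}}

```text
time: 20.52
tool_pos: [0.6188, 0.1934, 0.201]
tcp_rot: [0.715, 3.059, 0.003]
wrist_force: [0.8, 0.3, -1.0]
width: 0.502
```

Request:
{"api": "move_arm", "payload": {
  "deltas": [
    [[0, 0, 0.022], [0, 0.5, 0], 0],
    [[0, 0, 0.022], [0, 1, 0], 0],
    [[0, 0, 0.022], [0, 1, 0], 0]
  ]
}}

```text
time: 20.9
tool_pos: [0.619, 0.2927, 0.1997]
tcp_rot: [-0.662, -3.071, -0.0]
wrist_force: [-1.2, -1.0, -0.2]
width: 0.497
```

Run:
```python
from h import *
i,d=look("s7.png",(270,140,430,260),4); s=status.read_state(); t=s["tool_pos"]; print(t,s["wrist_force"])
P=cloud("side",d)
q=P[(np.hypot(P[...,0]-.641,P[...,1]-.088)<.06)&(abs(P[...,2]-.099)<.01)]
A=np.c_[q[:,:2]-q[:,:2].mean(0),np.ones(len(q))]; print("slope,z",np.linalg.lstsq(A,q[:,2],rcond=None)[0],cv2.minEnclosingCircle((q[:,:2]*1000).astype(np.float32)))
```

```text
[0.61904468 0.29079004 0.19957404] [-0.1949951  -0.25229413 -0.58588685]
slope,z [-0.00311658  0.0299686   0.09930723] ((641.1615600585938, 86.08010864257812), 58.0420036315918)
```

View pics/s7.png

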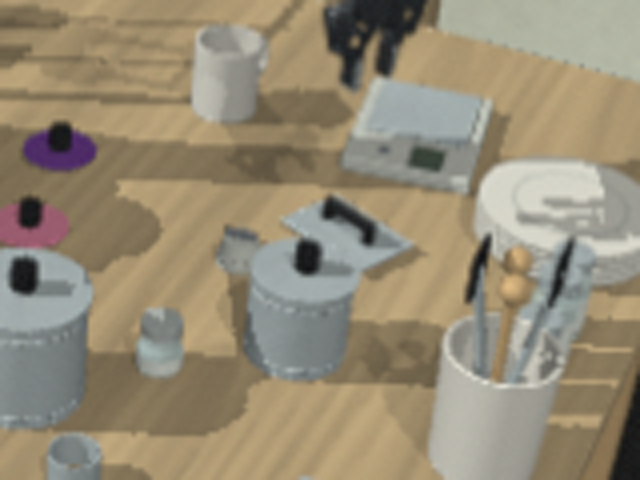

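The medium lid is home at (303,270), with its top at z=0.0993. Next is the oblong lid at (345,230).

Request:
{"api": "move_arm", "payload": {
  "deltas": [
    [[0, 0, 0], [0, 0.1, -0.4], 0],
    [[0, 0, 0], [0, 0.1, -0.8], 0],
    [[0, 0, 0], [0, 0.1, -1], 0]
  ]
}}

```text
time: 21.32
tool_pos: [0.6178, 0.2976, 0.0971]
tcp_rot: [-0.669, -3.066, 0.005]
wrist_force: [0.1, -0.1, -0.1]
width: 0.5
```

Request:
{"api": "move_arm", "payload": {
  "deltas": [
    [[0, 0, 0], [0, 0, -0.3], 0],
    [[0, 0, 0], [0, 0, -0.55], 0],
    [[0, 0, 0], [0, 0, -0.7], 0],
    [[0, 0, 0], [0, 0, -0.76], 0],
    [[0, 0, 0], [0, 0, -0.76], 0],
    [[0, 0, 0], [0, 0, -0.76], 1],
    [[0, 0, 0], [0, 0, -0.76], 1],
    [[0, 0, 0], [0, 0, -0.76], 1],
    [[0, 0, 0], [0, 0, -0.76], 1],
    [[0, 0, 0], [0, 0, -0.76], 1],
    [[0, 0, 0], [0, 0, -0.76], 1],
    [[0, 0, 0], [0, 0, -0.76], 1]
  ]
}}

```text
time: 22.82
tool_pos: [0.6203, 0.3004, 0.0257]
tcp_rot: [0.667, 3.068, 0.002]
wrist_force: [0.5, -0.6, 6.3]
width: 0.13
```

Request:
{"api": "move_arm", "payload": {
  "deltas": [
    [[0, 0, 0], [0, 0, 0.1], 1],
    [[0, 0, 0], [0, 0, 0.4], 1],
    [[0, 0, 0], [0, 0, 0.8], 1],
    [[0, 0, 0], [0, 0, 1], 1],
    [[0, 0, 0], [0, 0, 1], 1]
  ]
}}

```text
time: 23.45
tool_pos: [0.6206, 0.3006, 0.1264]
tcp_rot: [0.667, 3.067, 0.004]
wrist_force: [-0.8, 0.3, -1.8]
width: 0.13
```

Run:
```python
from h import *
i,d=look("s8.png",(300,120,420,210),5); s=status.read_state(); t=s["tool_pos"]; print(t,s["tcp_rot"],s["wrist_force"],s["q"])
for n in("side","top"):
    i,d=read_camera(n); P=cloud(n,d)
    m=(np.hypot(P[...,0]-t[0],P[...,1]-t[1])<.09)&(P[...,2]>t[2]-.018)&(P[...,2]<t[2]-.002)
    q=P[m]; print(n,len(q),np.median(q[:,2])-t[2],cv2.minAreaRect((q[:,:2]*1000).astype(np.float32)))
```

```text
[0.61935164 0.30003942 0.12432781] [6.67425438e-01 3.06945321e+00 5.43261593e-04] [-0.9186949   0.05549384 -2.9967495 ] [ 4.14915924e-01  3.66437829e-01  1.67457258e+00  4.01723731e-05
  1.10004354e+00 -7.27682053e-01]
side 244 -0.010587590581729686 ((620.1710205078125, 294.8000183105469), (90.04285430908203, 125.7791748046875), 71.3689956665039)
top 201 -0.012498517044652283 ((652.0021362304688, 266.4495544433594), (100.25957489013672, 50.575767517089844), 23.54739761352539)
```

View pics/s8.png

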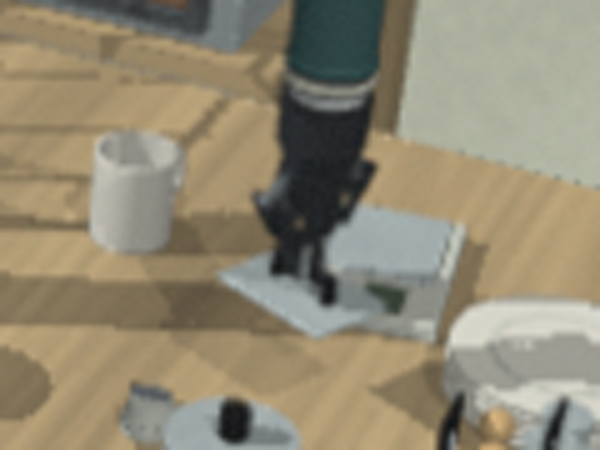

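The oblong lid at (290,290) is gripped level by its bar, at a yaw of -24.5°. The canister's yaw is +24.9°, so the turn is +49.4°, which brings j6 to about -2.44 and stays inside its range.

Request:
{"api": "move_arm", "payload": {
  "deltas": [
    [[0, 0, 0], [0, 0, 0.4], 1],
    [[0, 0, 0], [0, -0.3, 0.8], 1],
    [[0, 0, 0], [0, -0.7, 0.8], 1],
    [[0, 0, 0], [0, -1, 0.8], 1]
  ]
}}

```text
time: 24.1
tool_pos: [0.6186, 0.1985, 0.2028]
tcp_rot: [-0.667, -3.068, 0.002]
wrist_force: [0.3, -0.3, -2.1]
width: 0.13
```

Request:
{"api": "move_arm", "payload": {
  "deltas": [
    [[0, 0, 0], [0, -0.35, 0], 1],
    [[0, 0, 0], [0, -0.7, 0], 1],
    [[0, 0, 0], [0, -1, 0], 1]
  ]
}}

```text
time: 24.48
tool_pos: [0.618, 0.0985, 0.2016]
tcp_rot: [-0.667, -3.066, 0.002]
wrist_force: [-0.1, 0.9, -1.6]
width: 0.129
```

Request:
{"api": "move_arm", "payload": {
  "deltas": [
    [[0, 0, 0], [0, -0.35, 0], 1],
    [[0, 0, 0], [0, -0.7, 0], 1],
    [[0, 0, 0], [0, -1, 0], 1]
  ]
}}

```text
time: 24.85
tool_pos: [0.618, -0.0013, 0.2017]
tcp_rot: [-0.667, -3.066, 0.001]
wrist_force: [0.1, 0.6, -2.1]
width: 0.128
```

Request:
{"api": "move_arm", "payload": {
  "deltas": [
    [[0, 0, 0], [0, -0.35, 0], 1],
    [[0, 0, 0], [0.05, -0.7, 0], 1],
    [[0, 0, 0], [0.1, -1, 0], 1]
  ]
}}

```text
time: 25.22
tool_pos: [0.6281, -0.1011, 0.2017]
tcp_rot: [-0.667, -3.066, 0.0]
wrist_force: [0.3, 0.3, -1.4]
width: 0.131
```

Request:
{"api": "move_arm", "payload": {
  "deltas": [
    [[0, 0, 0], [0, -0.35, 0], 1],
    [[0, 0, 0], [0.05, -0.7, 0], 1],
    [[0, 0, 0], [0.09, -1, 0], 1]
  ]
}}

```text
time: 25.6
tool_pos: [0.6372, -0.2009, 0.2016]
tcp_rot: [-0.667, -3.066, -0.001]
wrist_force: [-0.5, 0.5, -1.1]
width: 0.128
```

Request:
{"api": "move_arm", "payload": {
  "deltas": [
    [[0, 0, 0.07], [0, -0.35, 0], 1],
    [[0, 0, 0.15], [0, -0.7, 0], 1],
    [[0, 0, 0.25], [0, -0.9, 0], 1],
    [[0, 0, 0.35], [0, -0.985, 0], 1],
    [[0, 0, 0.43], [0, -0.985, 0], 1],
    [[0, 0, 0.51], [0, -0.985, -0.2], 1],
    [[0, 0, 0.549], [0, -0.985, -0.5], 1],
    [[0, 0, 0.549], [0, -0.985, -0.8], 1],
    [[0, 0, 0.549], [0, -0.985, -0.9], 1],
    [[0, 0, 0.549], [0, -0.985, -0.9], 1]
  ]
}}

```text
time: 26.85
tool_pos: [0.6372, -0.2979, 0.1121]
tcp_rot: [0.676, -3.065, -0.004]
wrist_force: [-0.4, -0.6, -0.6]
width: 0.127
```

Run:
```python
from h import *
i,d=look("s9.png",(230,180,350,290),5); s=status.read_state(); t=s["tool_pos"]; print(t,s["tcp_rot"],s["wrist_force"],s["q"])
P=cloud("side",d)
m=(np.hypot(P[...,0]-t[0],P[...,1]-t[1])<.09)&(P[...,2]>t[2]-.02)&(P[...,2]<t[2]-.006)
q=P[m]; print(len(q),np.median(q[:,2])-t[2],cv2.minAreaRect((q[:,:2]*1000).astype(np.float32)))
```

```text
[ 0.63826439 -0.29848938  0.11390915] [ 6.76326796e-01 -3.06727637e+00 -7.97499993e-04] [ 0.7504253  -0.16046726  0.46984018] [-4.72780070e-01  4.05245255e-01  1.64160900e+00 -1.53192366e-05
  1.09555286e+00 -2.47761897e+00]
530 -0.013011257559359696 ((638.8250122070312, -299.6562194824219), (121.87550354003906, 92.0150375366211), 24.34747314453125)
```

View pics/s9.png

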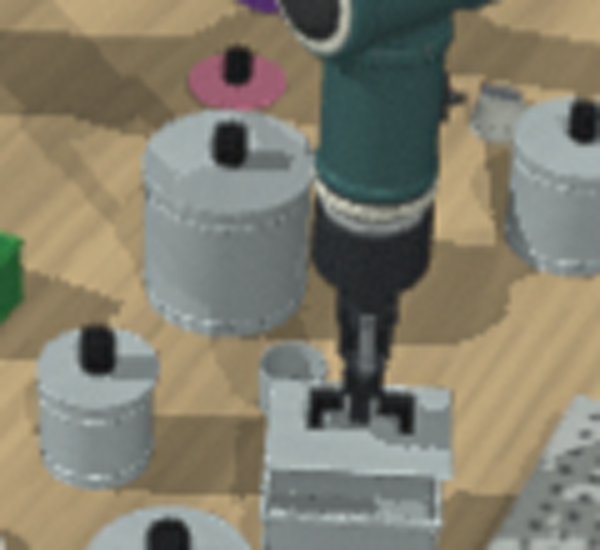

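The oblong lid at (360,430) is aligned over the steel oblong canister at (352,500). I lower it.

Request:
{"api": "move_arm", "payload": {
  "deltas": [
    [[0, 0, 0], [0, 0, -0.18], 1],
    [[0, 0, 0], [0, 0, -0.25], 1],
    [[0, 0, 0], [0, 0, -0.29], 1],
    [[0, 0, 0], [0, 0, -0.33], 1],
    [[0, 0, 0], [0, 0, -0.36], 1],
    [[0, 0, 0], [0, 0, -0.39], 1],
    [[0, 0, 0], [0, 0, -0.39], 1]
  ]
}}

```text
time: 27.78
tool_pos: [0.6386, -0.2986, 0.0757]
tcp_rot: [-0.676, 3.067, -0.001]
wrist_force: [-0.3, -0.9, 0.1]
width: 0.129
```

Request:
{"api": "move_arm", "payload": {
  "deltas": [
    [[0, 0, 0], [0, 0, 0], 0],
    [[0, 0, 0], [0, 0, 0], 0],
    [[0, 0, 0], [0, 0, 0], 0],
    [[0, 0, 0], [0, 0, 0], 0],
    [[0, 0, 0], [0, 0, 0.3], 0],
    [[0, 0, 0], [0, 0, 0.6], 0],
    [[0, 0, 0], [0, 0, 1], 0]
  ]
}}

```text
time: 28.65
tool_pos: [0.6375, -0.2981, 0.1749]
tcp_rot: [0.676, -3.066, -0.003]
wrist_force: [0.5, -0.1, -0.8]
width: 0.5
```

Request:
{"api": "move_arm", "payload": {
  "deltas": [
    [[0, 0, 0], [0, 0, 0.5], 0],
    [[0, 0, -0.2], [-0.3, 0.4, 1], 0],
    [[0, 0, -0.3], [-0.3, 0.8, 1], 0],
    [[0, 0, -0.4], [-0.3, 1, 1], 0]
  ]
}}

```text
time: 29.15
tool_pos: [0.6086, -0.1969, 0.2777]
tcp_rot: [0.21, 3.131, -0.001]
wrist_force: [0.3, -0.5, -0.7]
width: 0.494
```

Request:
{"api": "move_arm", "payload": {
  "deltas": [
    [[0, 0, 0], [0, 0.4, 0], 0],
    [[0, 0, 0], [0, 0.8, 0], 0],
    [[0, 0, 0], [0, 1, 0], 0]
  ]
}}

```text
time: 29.52
tool_pos: [0.6082, -0.0968, 0.2754]
tcp_rot: [0.199, 3.135, 0.0]
wrist_force: [-0.9, -0.5, 0.2]
width: 0.499
```

Request:
{"api": "move_arm", "payload": {
  "deltas": [
    [[0, 0, 0], [0, 0.4, 0], 0],
    [[0, 0, 0], [0, 0.8, 0], 0],
    [[0, 0, 0], [0, 1, 0], 0]
  ]
}}

```text
time: 29.9
tool_pos: [0.6084, 0.0027, 0.2753]
tcp_rot: [0.199, 3.135, -0.001]
wrist_force: [0.6, -1.2, -0.2]
width: 0.5
```

Request:
{"api": "move_arm", "payload": {
  "deltas": [
    [[0, 0, 0], [0, 0.4, 0], 0],
    [[0, 0, 0], [0, 0.8, 0], 0],
    [[0, 0, 0], [0, 1, 0], 0]
  ]
}}

```text
time: 30.28
tool_pos: [0.6085, 0.1024, 0.2752]
tcp_rot: [0.2, 3.135, -0.001]
wrist_force: [0.2, -0.1, -0.1]
width: 0.499
```

Run:
```python
from h import *
i,d=look("s10.png",(190,140,390,290),4); print(status.read_state()["tool_pos"])
P=cloud("side",d)
for n,x,y,r,h in(("L",.431,-.102,.06,.119),("S",.442,-.311,.04,.079),("M",.641,.088,.05,.099),("O",.638,-.2995,.06,.064)):
    q=P[(np.hypot(P[...,0]-x,P[...,1]-y)<r)&(abs(P[...,2]-h)<.006)]
    A=np.c_[q[:,:2]-q[:,:2].mean(0),np.ones(len(q))]; print(n,len(q),np.linalg.lstsq(A,q[:,2],rcond=None)[0].round(4),cv2.minAreaRect((q[:,:2]*1000).astype(np.float32)))
it,_=read_camera("top"); z=np.load("pics/top0.npz")["i"]
for n,u,v in(("mug",98,232),("a",194,187),("b",258,185),("c",316,184)): print(n,np.abs(it[v-10:v+10,u-12:u+12].astype(int)-z[v-10:v+10,u-12:u+12]).mean())
```

```text
[0.60844781 0.10418889 0.27518065]
L 408 [-0.0009 -0.0047  0.1198] ((429.2896728515625, -103.31925964355469), (115.53863525390625, 116.29313659667969), 76.25929260253906)
S 217 [0.0019 0.0083 0.0795] ((442.99517822265625, -311.93914794921875), (76.82524108886719, 74.09756469726562), 32.445777893066406)
M 242 [ 0.0038 -0.0009  0.0998] ((641.1109008789062, 87.28248596191406), (95.89982604980469, 94.7286376953125), 33.16947555541992)
O 500 [-0.0054  0.0064  0.064 ] ((638.6580810546875, -303.515625), (117.4354019165039, 94.24092102050781), 25.170637130737305)
mug 7.279861111111111
a 39.733333333333334
b 6.403472222222222
c 7.239583333333333
```

View pics/s10.png

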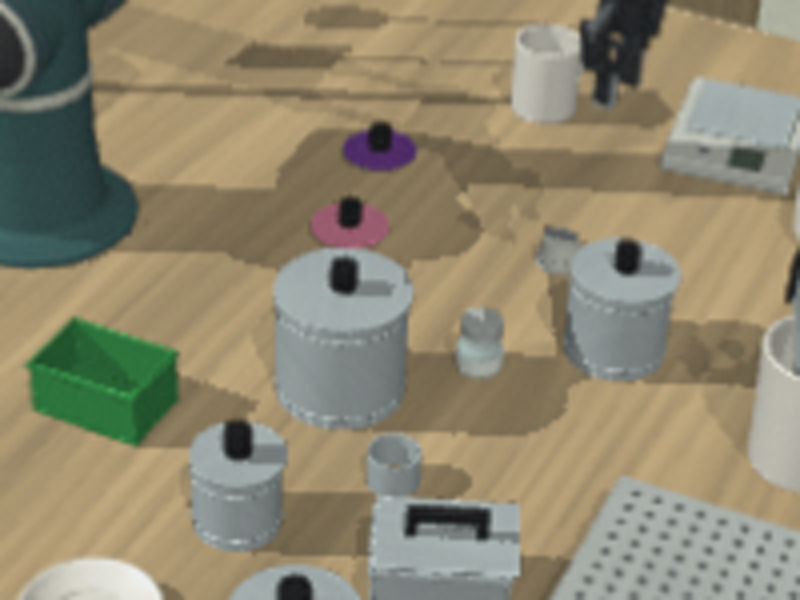

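All four lids are home, level at z 0.1198, 0.0795, 0.0998 and 0.064. The "a" mismatch is only in the top view: the side view puts that object at pixel (330,202) both before and after. I hand the job in.

```bash
python3 -c "
from workcell import order; print(order.finish_job())"
```

```text
the job is handed in; nothing more can be done
None
```

All four lids are on their canisters: large, small and medium round, then the oblong, turned 49° to line up with its canister. I handed the job in at about 30 s, with the gripper open and clear of everything.

- **Fit:** the side camera's depth puts the lid tops at 119.8, 79.5, 99.8 and 64.0 mm. Fully home would be 119, 79, 99 and 64 mm. All are level, with slopes under 0.01.
- **Left alone:** the final picture shows the canisters standing upright where they were, and the pink and purple lids and the green box untouched. The mug and two of the three small objects, any of which could be the timer, matched their first top view.
- **Check that disagreed:** the third small object, near the medium canister, did not match in the top-view comparison. I put that down to the arm or its shadow but did not view that picture. In the side view it sits at the same pixel, (330,202), before and after.
- **Forces:** readings at the ends of moves stayed under about 7 N at the wrist. I did not log forces between readings.

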